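Square the tip rack into its loading corner

ROBOT

A 6-joint arm with a two-finger parallel gripper is mounted at the origin on the work surface. World frame = base frame: x ahead of the robot, y to its left, z up, the work surface at z = 0. Lengths are in m, angles in rad, forces in N, time in s.
With the tool pointing down it reaches from about 0.35 to 0.775 m from the base axis. Payload 7.3 kg.
Tool frame: the origin (TCP) lies on the centre line of the jaws, within the pads' length; the fingertips stand 14 mm ahead of it and the grasp point (between the pads) lies 5 mm behind it; z points along the fingers, y is the direction in which the jaws open and shut (so a half turn about z gives the same grasp; the last joint's range is limited). The gripper opens to 92 mm and grips with 3 to 60 N. Pads are 19 mm wide; open, the fingers measure 130 mm over their backs; the gripper's body (75 mm by 190 mm) begins 47 mm behind the grasp point.
Start: joints at [1.008, 0.342, 1.524, -0, 1.275, -0.146], TCP at [0.213, 0.48, 0.241] pointing down, gripper open.
Joint ranges: [-2.53, 2.53], [-0.77, 2.02], [0.04, 2.7], [-1, 4.14], [0.28, 2.66], [-3.11, 3.11]. Speed limits (rad/s): [2.57, 2.57, 3.14, 3.14, 3.14, 3.14].

INTERFACE

Orientations are given as [roll, pitch, yaw] about the fixed x, y, z axes, in that order (R = Rz(yaw) Ry(pitch) Rx(roll)).
In Python, from cell import telemetry, cams, robot gives the robot as it stands.
- The arm moves only by the tool servo_tool, never from a script. Its argument "targets" is text: rows parted by semicolons, each of 4 numbers parted by spaces: the shift along the tool's x, y, z in mm, then the turn about the tool's z in rad. In form: x y z yaw; .... A call has 1 to 20 rows; each row shifts and turns the pose as measured when the row begins, along the tool's axes as they then stand; what a row does not reach is not made up. A row lasts 1/8 s, in which the tool goes at most 62.5 mm and 10.7 degrees, less where a joint would pass 70% of its speed; a pose out of reach is approached as far as the arm can. A call with a gripper value outside its range is refused whole. "hand" is the opening, from 0 (shut) to 1 (fully open), set as the call begins (left out, the last holds). The fingers move at their own pace and stop on an object; "squeeze" is the grip in N (left out, the last holds). Time passes only in rows, so rows that do not move let the fingers close. It gives the time, the measured TCP pose, the force and the opening at its end, in the units of the state.
- telemetry.observe(): the state, without advancing time (a new reading comes with each control period).
- cams.read_camera(name): name is "scene" or "top" or "wrist"; returns a dict with "color" (384x512x3 uint8, red, green, blue), "K" (3x3 intrinsics, pixels), "R" (3x3) and "t" (3): a world point X has camera coordinates R X + t. Camera axes: x right, y down, z forward; pixel columns grow to the right and rows downward; lengths in m; the calibration is good to about 2 mm. A picture is of the moment at which its call begins. There is no depth.
- robot.hand_in(): hands the job in, once; it reports no verdict.
Trained networks look in a picture, given as the dict that the camera call returned (one of the last four; its "shot" number tells which), for a name from the list of things; names that differ only in an ending like _2 or _b are one class to them, and where a whole thing is asked for, a point or a joint stands for the part that bears it (a point fixed in the world has none). Each returns a list of dicts, best first, with "score" (0 to 1); they miss things now and then, are a little off and sometimes report something else, mostly with a low value. They report only what shows in the picture. A call takes as long as a camera call. They do not tell look-alikes from the thing itself.
- cams.cut_out(picture, query): "region" (384x512 bool, what is visible of it) and "extent" ([centre column, centre row, width, height] in pixels, round what is visible of it).
The state is a dict: "time": time; "qpos": joint angles; "qvel": joint speeds; "joint_efforts": joint torques, N m; "tool_pos": TCP position; "tool_rot": TCP orientation; "contact_force": force on the tool from outside, world axes, zero at the start; "torque": the same for the moment, N m; "opening": finger opening in m.
Only numpy, scipy, OpenCV 4.12 (cv2) and the standard library are available. Lean on these libraries where they do the work, as an engineer would, in place of code of your own. Each camera call takes 0.05 s, during which the arm holds its last target.

TASK

On the lab bench, push the blue pipette-tip rack along the bench with the fingertips until one of its long sides lies flush against the metal locating rail and its end is up against the green end stop (not the orange one), with no gap left at either. Only push it: it stays flat on the bench, never lifted or tipped. Leave the bottles, vials, beaker, marker and pink rack where they stand.

Things in the scene. Friction and masses are not known exactly. Their poses are not given: they have to be found in the camera images.
- rack: the blue pipette-tip rack, loose, about 0.25 kg, slides on the bench when pushed; 92 mm (its x) by 126 mm (its y) and 56 mm tall, with tips showing 6 mm above that; vertical sides up to 44 mm; origin at the centre of its underside, z up. It starts in front of the middle of the rail (its centre within 45 mm of the middle, along the rail), some 6 to 13 cm short of the rail, turned by up to 0.4 rad from square, one long side towards the rail
- rail: the dark steel locating rail, fixed to the bench, 440 mm long (its y), 16 mm thick, 30 mm high; origin at bench level in the middle of its front face, the face the rack goes against; its x points away from the robot into the rail, so the rack belongs on its -x side with the rack's centre 46 mm from this face
- stop_green: the green end stop, a fixed block standing against the front of the rail at one end of it (the left or the right end, it varies), 70 mm (its x, at right angles to the rail) by 20 mm (its y, along the rail) by 34 mm high; origin at the centre of its underside, 200 mm along the rail from the rail's middle, its face towards the rail's middle is 10 mm from that origin, so the rack's centre belongs 73 mm from it along the rail, on the side of the rail's middle
- stop_orange: the orange end stop at the other end of the rail, the same block in orange: not the one to use
- pink_rack: bystander: a pink tip rack, 92 mm (its x) by 126 mm (its y) and 56 mm tall, with tips showing 6 mm above that; vertical sides up to 44 mm; origin at the centre of its underside, z up
- beaker: bystander: a glass beaker, 76 mm across, 85 mm tall; origin at the centre of its underside
- amber_bottle: bystander: an amber bottle with a blue cap, 68 mm across, 140 mm tall; origin at the centre of its underside
- clear_bottle: bystander: a clear bottle with a blue cap, 72 mm across, 150 mm tall; origin at the centre of its underside
- red_vial: bystander: a small amber vial with a red cap, 25 mm across, 46 mm tall, standing on the robot's side of the green stop; origin at the centre of its underside
- yellow_vial: bystander: a small amber vial with a yellow cap, 25 mm across, 46 mm tall, standing on the robot's side of the orange stop; origin at the centre of its underside
- marker: bystander: a white marker pen with a black cap, 135 mm long (its y), 14 mm thick, lying behind the rail; origin under it near its middle
There are look-alikes about, which are no part of the job. Leave any red or yellow look-alike of the rack alone.

How it is judged:
At the end, for the whole second after the job is handed in: the blue rack stands flat and at rest with its long side against the rail (gap under 5 mm, within 0.045 rad of parallel) and its end against the green stop (gap under 5 mm), between the stops; no bystander has moved 20 mm or more (x of rack in the frame of rail between -0.051 and -0.036 m and y of rack in the frame of rail between -0.15 and 0.15 m and angle between the x axis of rack and the x axis of rail, either way round below 0.045 rad and (y of rack in the frame of stop_green between -0.078 and -0.063 m or y of rack in the frame of stop_green between 0.063 and 0.078 m) and height (world z) of rack below 0.004 m and angle between rack's own z axis and vertical below 0.05 rad and linear speed of rack below 0.01 m/s and distance of each of pink_rack, beaker, amber_bottle, clear_bottle, red_vial, yellow_vial, marker from where it was at the start of the episode below 0.02 m); the robot touches nothing.
It fails at once if the blue rack is lifted off the bench (10 mm) or tipped (0.15 rad) (height (world z) of rack above 0.01 m or angle between rack's own z axis and vertical above 0.15 rad).
It fails at once if a bystander is moved by 20 mm or more, lifted or knocked over (distance of any of pink_rack, beaker, amber_bottle, clear_bottle, red_vial, yellow_vial, marker from where it was at the start of the episode above 0.02 m or angle between any of pink_rack, beaker, amber_bottle, clear_bottle, red_vial, yellow_vial's own z axis and vertical above 0.5 rad).
It also fails if it takes over 54 s, if anything falls off the work surface, if the arm or the gripper's body presses on something with over 40 N, if the wrist force passes 120 N, or if a joint passes its speed limit or range.

## Working session

There is one attempt and no reset: what is moved stays moved. The work goes in short steps, Python scripts to look and compute and a tool call to move; the robot and the scene stay as the last step left them, time stands still between calls to the robot, and variables do not carry over. Pictures are saved under pics/ and viewed, and the job is handed in when it is done.

Besides the shell and the picture viewer there is one more tool, called after "Call:" by a JSON object that holds its "fn" and its "kwargs". servo_tool: Moves the arm, as the interface text tells. Its arguments: {"type":"object","properties":{"targets":{"type":"string"},"hand":{"type":"number"},"squeeze":{"type":"number"}},"required":["targets"]}

```bash
mkdir -p pics; ls; cat > h.py <<'E'
from cell import telemetry, cams, robot
import numpy as np, cv2
def save(p,n): cv2.imwrite('pics/'+n, cv2.cvtColor(p["color"],cv2.COLOR_RGB2BGR))
def back(p,u,v,z):
    K=p["K"];R=np.array(p["R"]);t=np.array(p["t"])
    d=R.T@np.linalg.inv(K)@np.array([u,v,1.]); c=-R.T@t
    return c+d*(z-c[2])/d[2]
def proj(p,X):
    q=np.array(p["R"])@np.array(X,float)+np.array(p["t"]); q=np.array(p["K"])@q
    return q[:2]/q[2]
E
python3 - <<'E'
from h import *
s=telemetry.observe(); print(s)
a=cams.read_camera("top"); save(a,"t0.png")
b=cams.read_camera("scene"); save(b,"s0.png")
for p in (a,b):
    print(np.array(p["K"]).round(1).tolist(), (-np.array(p["R"]).T@p["t"]).round(3))
for n in ["rack","rail","stop_green","stop_orange","pink_rack","red_vial","yellow_vial","beaker","amber_bottle","clear_bottle","marker"]:
    for r in cams.cut_out(a,n)[:3]:
        print(n, round(r["score"],2), np.round(r["extent"],1), back(a,r["extent"][0],r["extent"][1],0.0).round(3))
E
```

```text
pics
{'time': 0.0, 'qpos': array([ 1.00802077e+00,  3.42719294e-01,  1.52499990e+00, -3.58686542e-06,
        1.27539848e+00, -1.45995071e-01]), 'qvel': array([-0.00077407, -0.00230601,  0.00016699,  0.00062012,  0.00091563,
        0.00025705]), 'joint_efforts': array([ 1.79928534e-04, -4.31236553e+01, -2.44225860e+01,  7.17364834e-02,
        5.58151701e-02, -1.13323679e-04]), 'tool_pos': array([0.2123039 , 0.47974446, 0.2400527 ]), 'tool_rot': array([-3.14008336e+00, -2.18462265e-04,  2.72481305e+00]), 'contact_force': array([-0.33087018, -0.85760482, -0.14552917]), 'torque': array([-0.06560904,  0.00624077,  0.01844664]), 'opening': 0.09184381482602784}
[[397.7, 0.0, 254.0], [0.0, 397.7, 196.6], [0.0, 0.0, 1.0]] [ 0.448 -0.011  1.161]
[[497.0, 0.0, 244.3], [0.0, 497.0, 189.0], [0.0, 0.0, 1.0]] [1.4   0.663 1.069]
rack 0.88 [264.  213.2  48.2  47.5] [ 0.481 -0.031  0.   ]
rack 0.77 [186.6 257.9  44.5  52.5] [0.356 0.196 0.   ]
rack 0.59 [317.9 265.5  47.7  27.6] [ 0.327 -0.183  0.   ]
rail 0.58 [260.8 147.7 148.4  29.4] [ 0.675 -0.025  0.   ]
stop_green 0.72 [194.2 177.6  16.8  27.2] [0.59  0.172 0.   ]
stop_orange 0.72 [402.8 236.7  35.2  33.6] [ 0.405 -0.431  0.   ]
stop_orange 0.52 [330.4 148.4  15.7  31.2] [ 0.668 -0.231  0.   ]
pink_rack 0.72 [117.1 243.2  53.8  42.7] [0.403 0.399 0.   ]
red_vial 0.54 [198.1 215.2  11.3  11.2] [0.479 0.162 0.   ]
red_vial 0.46 [259.2 121.3  42.9  11.1] [ 0.754 -0.022  0.   ]
yellow_vial 0.68 [328.6 150.6  16.5  26.9] [ 0.662 -0.225  0.   ]
yellow_vial 0.44 [340.7 194.8   8.8  10.1] [ 0.531 -0.256  0.   ]
beaker 0.59 [400.4 236.1  38.   27.4] [ 0.407 -0.424  0.   ]
amber_bottle 0.74 [ 98.2 167.8  32.5  27.4] [0.625 0.456 0.   ]
amber_bottle 0.54 [257.6 148.7 148.   29.6] [ 0.672 -0.016  0.   ]
clear_bottle 0.56 [414.7 175.8  38.6  24.7] [ 0.582 -0.474  0.   ]
marker 0.72 [259.  122.6  44.3   9.4] [ 0.75  -0.022  0.   ]
```

```bash
python3 -c "
import cv2
a=cv2.imread('pics/t0.png');a=a[90:310,70:450];cv2.imwrite('pics/t0c.png',cv2.resize(a,None,fx=2.1,fy=2.1,interpolation=cv2.INTER_CUBIC))"
```

```text
(no output)
```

View pics/t0c.png

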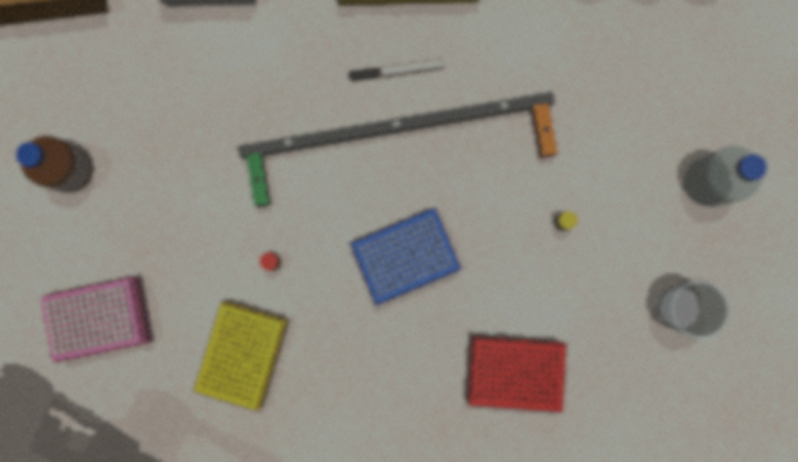

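View pics/s0.png

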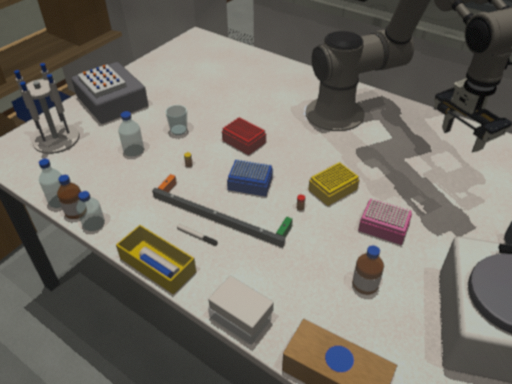

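```bash
cat > m.py <<'E'
from h import *
from scipy.optimize import minimize
def box(x,y,yaw,lx,ly,z0,z1,ox=0,oy=0):
    c,s=np.cos(yaw),np.sin(yaw);P=[]
    for a in(-.5,.5):
        for b in(-.5,.5):
            for z in(z0,z1):
                u,v=a*lx+ox,b*ly+oy
                P.append([x+c*u-s*v,y+s*u+c*v,z])
    return P
S=8
def sil(p,P):
    q=np.array([proj(p,X) for X in P]);
    h=cv2.convexHull(((q+.5)*S-.5).astype(np.float32))
    m=np.zeros((384*S,512*S),np.uint8); cv2.fillConvexPoly(m,np.round(h).astype(np.int32),1)
    return cv2.resize(m.astype(np.float32),(512,384),interpolation=cv2.INTER_AREA)
def hue(p,kind):
    h,s,v=[q.astype(int) for q in cv2.split(cv2.cvtColor(p["color"],cv2.COLOR_RGB2HSV))]
    if kind=="blue": return ((h>100)&(h<130)&(s>90))
    if kind=="green": return ((h>45)&(h<90)&(s>90))
    if kind=="orange": return ((h>5)&(h<20)&(s>120))
    if kind=="dark": return (v<95)&(s<80)
def fit(p,mask,x0,mk):
    m=mask.astype(np.float32)
    def f(x): 
        return float(((sil(p,mk(x))-m)**2).sum())
    x0=np.array(x0,float)
    r=minimize(f,x0,method="Nelder-Mead",options=dict(initial_simplex=np.vstack([x0]+[x0+np.eye(3)[i]*[.01,.01,.08][i] for i in range(3)]),xatol=2e-4,fatol=.1,maxiter=150))
    return r.x,r.fun,m.sum()
def keep(mask,u,v,r):
    o=np.zeros_like(mask);u,v=int(u),int(v);o[v-r:v+r,max(0,u-r):u+r]=mask[v-r:v+r,max(0,u-r):u+r];return o
E
python3 - <<'E'
from m import *
p=cams.read_camera("top")
print(fit(p,keep(hue(p,"blue"),264,213,40),[.475,-.03,.2],lambda x:box(*x,.092,.126,0,.05)))
print(fit(p,keep(hue(p,"green"),194,177,30),[.6,.17,.15],lambda x:box(*x,.07,.02,0,.034)))
print(fit(p,keep(hue(p,"orange"),330,150,30),[.66,-.22,.15],lambda x:box(*x,.07,.02,0,.034)))
d=hue(p,"dark"); 
o=np.zeros_like(d);o[130:170,180:340]=d[130:170,180:340]
print(fit(p,o,[.67,-.02,.15],lambda x:box(*x,.016,.44,0,.03,.008)))
for n,u,v,k in[("blue",264,213,60),("green",194,177,30),("orange",330,150,30)]: print(n,keep(hue(p,n),u,v,k).sum())
im=p["color"].copy(); im[o]=[255,0,0]; im[hue(p,"blue")]=[255,255,0];im[hue(p,"green")]=[255,0,255];im[hue(p,"orange")]=[0,255,255]
cv2.imwrite('pics/m0.png',cv2.resize(im[90:310,70:450,::-1],None,fx=2.1,fy=2.1,interpolation=cv2.INTER_NEAREST))
E
```

```text
(array([ 0.4846301 , -0.02518144,  0.37701234]), np.float64(638.61181640625), np.float32(825.0))
(array([0.59794038, 0.17341472, 0.19275303]), np.float64(86.756103515625), np.float32(119.0))
(array([ 0.65740103, -0.22126106,  0.14572684]), np.float64(61.50634765625), np.float32(165.0))
(array([ 0.65729886, -0.01780776,  0.15319922]), np.float64(212.43994140625), np.float32(887.0))
blue 825
green 119
orange 165
```

View pics/m0.png

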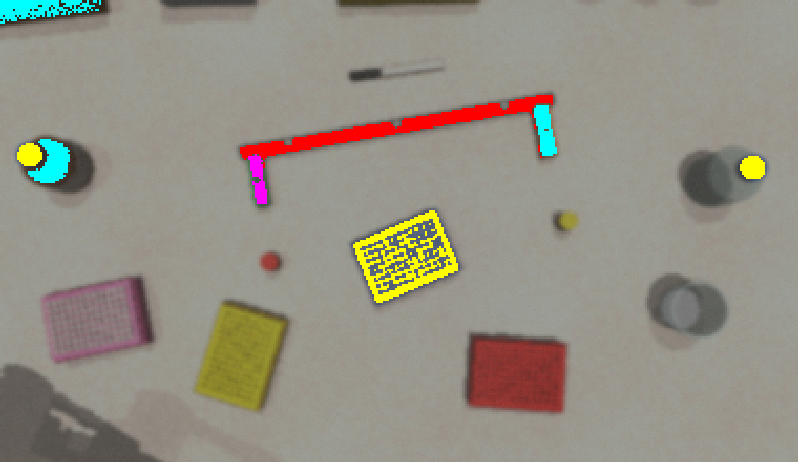

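```bash
cat >> m.py <<'E'
def fill(mk):
    return cv2.morphologyEx(mk.astype(np.uint8),cv2.MORPH_CLOSE,np.ones((9,9)))>0
def rack(p,u,v,x0,h=.05):
    return fit(p,fill(keep(hue(p,"blue"),u,v,50)),x0,lambda x:box(*x,.092,.126,0,h))
RX=np.array([.657,-.018]);RY=.153
def inrail(x):
    c,s=np.cos(RY),np.sin(RY);d=np.array(x[:2])-RX
    return np.array([c*d[0]+s*d[1],-s*d[0]+c*d[1],x[2]-RY])
E
python3 - <<'E'
from m import *
p=cams.read_camera("top");q=cams.read_camera("scene")
for h in(.044,.056):
    r=rack(p,264,213,[.475,-.03,.3],h);print(r,inrail(r[0]))
    u=proj(q,[.475,-.03,.03]);r=rack(q,*u,[.475,-.03,.3],h);print("scene",r,inrail(r[0]))
g=fill(keep(hue(p,"green"),194,177,30));print(fit(p,g,[.6,.17,.15],lambda x:box(*x,.07,.02,0,.034)))
r=cams.cut_out(q,"rail")[0];print(r["score"],r["extent"])
print(fit(q,r["region"],[.657,-.018,.15],lambda x:box(*x,.016,.44,0,.03,.008)))
g=hue(q,"green");u=proj(q,[.59,.174,.02]);print(fit(q,fill(keep(g,*u,25)),[.6,.17,.15],lambda x:box(*x,.07,.02,0,.034)))
for n,h in[("red_vial",.046),("yellow_vial",.046)]:
    for r in cams.cut_out(p,n): print(n,r["score"],r["extent"],back(p,r["extent"][0],r["extent"][1],h))
E
```

```text
(array([ 0.48488541, -0.02619556,  0.37307132]), np.float64(118.4892578125), np.float32(1331.0)) [-0.17135303  0.01813109  0.22007132]
scene (array([ 0.46354613, -0.0467783 ,  0.54258722]), np.float64(747.586669921875), np.float32(463.0)) [-0.19557993  0.00104098  0.38958722]
(array([ 0.48430874, -0.02827819,  0.3688513 ]), np.float64(150.286376953125), np.float32(1331.0)) [-0.17224037  0.01616067  0.2158513 ]
scene (array([ 0.46293994, -0.04602243,  0.51966252]), np.float64(877.01318359375), np.float32(463.0)) [-0.19606384  0.0018804   0.36666252]
(array([0.59794038, 0.17341472, 0.19275303]), np.float64(73.756103515625), np.float32(132.0))
0.73 [218.1, 217.8, 129.5, 59.5]
(array([ 0.66154066, -0.02410916,  0.15149173]), np.float64(61.9443359375), np.float32(1442.0))
(array([0.58619894, 0.16334004, 0.36730249]), np.float64(108.260009765625), np.float32(116.0))
red_vial 0.59 [197.6, 215.0, 9.0, 14.2] [0.4788089  0.15635165 0.046     ]
red_vial 0.51 [193.9, 176.1, 12.0, 21.8] [0.58884962 0.1657583  0.046     ]
yellow_vial 0.67 [401.4, 237.7, 34.2, 33.8] [ 0.40438497 -0.41059589  0.046     ]
```

Call:
{"fn": "servo_tool", "kwargs": {"targets": "-28 -29 0 0;-28 -29 0 0;-28 -29 0 0;-28 -29 0 0;-28 -29 0 0;-28 -29 0 0;-28 -29 0 0;-28 -29 0 0;-28 -29 0 0;-28 -29 0 0;-28 -29 0 0;-28 -29 0 0;-28 -29 0 0;-28 -29 0 0", "hand": 0.6}}

```text
time: 2.7
tool_pos: [0.4132, -0.064, 0.2425]
tool_rot: [3.136, 0.007, 2.73]
contact_force: [0.8, 0.3, 0.2]
opening: 0.055
```

Call:
{"fn": "servo_tool", "kwargs": {"targets": "0 0 0 0.18;0 0 0 0.18;0 0 0 0.18;0 0 0 0.18;0 0 0 0.18;0 0 0 0.18;0 0 0 0.18;0 0 0 0.18;0 0 0 0.18;0 0 0 0.18;0 0 0 0.18;0 0 0 0.18;0 0 0 0.18"}}

```text
time: 4.32
tool_pos: [0.4142, -0.0675, 0.2433]
tool_rot: [3.139, -0.011, 0.307]
contact_force: [-0.3, 0.0, -0.4]
opening: 0.0552
```

Call:
{"fn": "servo_tool", "kwargs": {"targets": "0 -12 0 -0.066;-5 0 30 0;0 0 40 0;0 0 40 0;0 0 40 0;0 0 35 0;0 0 18 0;0 0 8 0"}}

```text
time: 5.32
tool_pos: [0.409, -0.0533, 0.0287]
tool_rot: [3.134, -0.016, 0.432]
contact_force: [0.3, 0.4, -0.4]
opening: 0.055
```

```bash
python3 - <<'E'
from h import *
p=cams.read_camera("top");im=p["color"][90:310,70:450,::-1]
cv2.imwrite('pics/t1.png',cv2.resize(im,None,fx=2.1,fy=2.1,interpolation=cv2.INTER_CUBIC))
s=telemetry.observe();print(s["tool_pos"],s["tool_rot"],s["contact_force"])
E
```

```text
[ 0.40872514 -0.0532903   0.02832193] [ 3.13466119 -0.01529466  0.4310202 ] [-1.70214012 -0.10381957 -0.28450346]
```

View pics/t1.png

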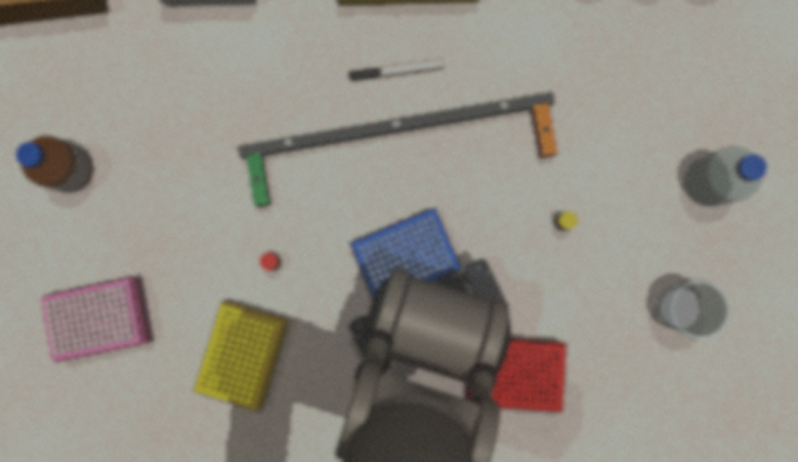

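Call:
{"fn": "servo_tool", "kwargs": {"targets": "6 0 0 0.05;8 0 0 0;8 0 0 0;6 0 0 0;8 0 0 0.02;8 0 0 0.02;8 0 0 0.02;8 0 0 0.02;8 0 0 0.02"}}

```text
time: 6.5
tool_pos: [0.4757, -0.0268, 0.0311]
tool_rot: [3.137, -0.016, 0.284]
contact_force: [-0.6, -0.0, -1.6]
opening: 0.0551
```

```bash
python3 - <<'E'
from m import *
p=cams.read_camera("top");im=p["color"][90:310,70:450,::-1]
cv2.imwrite('pics/t2.png',cv2.resize(im,None,fx=2.1,fy=2.1,interpolation=cv2.INTER_CUBIC))
s=telemetry.observe();print(s["tool_pos"],s["tool_rot"],s["contact_force"])
E
```

```text
[ 0.47695638 -0.02671233  0.0313228 ] [ 3.13595487 -0.0180171   0.28309369] [-0.49829359 -0.38565186  0.58727119]
```

View pics/t2.png

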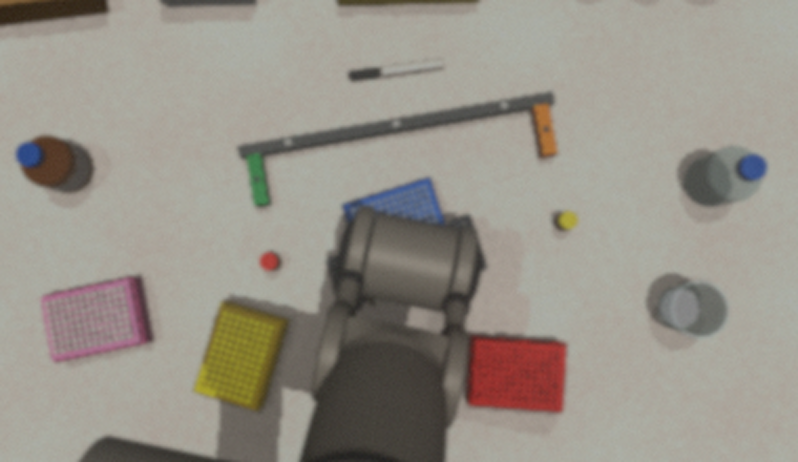

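Call:
{"fn": "servo_tool", "kwargs": {"targets": "8 0 0 0.02;8 0 0 0.02;8 0 0 0.02;8 0 0 0.02;8 0 0 0.02;8 0 0 0.015;8 0 0 0;6 0 0 0"}}

```text
time: 7.55
tool_pos: [0.5413, -0.0126, 0.0322]
tool_rot: [3.139, -0.018, 0.16]
contact_force: [-1.4, 0.4, 0.1]
opening: 0.0555
```

Call:
{"fn": "servo_tool", "kwargs": {"targets": "4 0 0 0;4 0 0 0;3 0 0 0;3 0 0 0"}}

```text
time: 8.05
tool_pos: [0.5539, -0.0104, 0.0322]
tool_rot: [3.139, -0.012, 0.16]
contact_force: [-14.7, -4.3, 11.4]
opening: 0.0551
```

Call:
{"fn": "servo_tool", "kwargs": {"targets": "-6 0 0 0;-25 0 0 0;-20 0 -30 0;0 0 -45 0;0 40 -20 -0.18;0 40 0 -0.18;0 40 0 -0.18;0 20 0 -0.18;0 0 0 -0.18;0 0 0 -0.18;0 0 0 -0.18;0 0 0 -0.18", "hand": 0.35}}

```text
time: 9.55
tool_pos: [0.5595, -0.1513, 0.1344]
tool_rot: [3.11, 0.008, 1.645]
contact_force: [-0.4, -0.8, -0.9]
opening: 0.0322
```

```bash
python3 - <<'E'
from m import *
p=cams.read_camera("top");im=p["color"][90:310,70:450,::-1]
cv2.imwrite('pics/t3.png',cv2.resize(im,None,fx=2.1,fy=2.1,interpolation=cv2.INTER_CUBIC))
s=telemetry.observe();print(s["tool_pos"],s["tool_rot"],s["contact_force"],inrail([*s["tool_pos"][:2],s["tool_rot"][2]]))
u=proj(p,[.61,-.01,.03]);r=rack(p,*u,[.61,-.01,.15]);print(r,inrail(r[0]))
E
```

```text
[ 0.55952052 -0.15136096  0.13441542] [3.11053314 0.00789037 1.65285621] [-0.33116378 -0.21524139  0.1345071 ] [-0.11666547 -0.11694684  1.49985621]
(array([ 0.6105217 , -0.00476456,  0.17170693]), np.float64(144.962890625), np.float32(1363.0)) [-0.04391822  0.0201643   0.01870693]
```

View pics/t3.png

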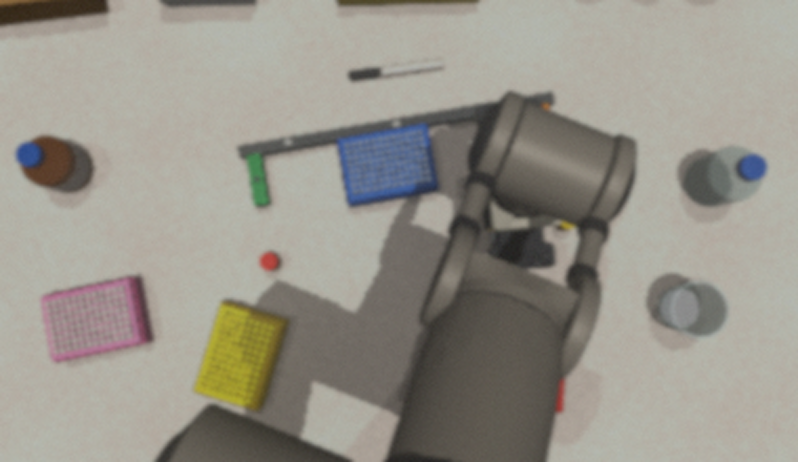

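Call:
{"fn": "servo_tool", "kwargs": {"targets": "0 0 0 -0.07;0 30 0 0;0 32 0 0;0 0 40 0;0 0 40 0;0 0 18 0;0 0 6 0;0 0 0 0"}}

```text
time: 10.6
tool_pos: [0.63, -0.1437, 0.0337]
tool_rot: [3.1, 0.014, 1.705]
contact_force: [0.4, -0.2, -0.3]
opening: 0.0322
```

```bash
python3 - <<'E'
from m import *
s=telemetry.observe();print(s["tool_pos"],s["tool_rot"],s["contact_force"],inrail([*s["tool_pos"][:2],s["tool_rot"][2]]))
E
```

```text
[ 0.63000027 -0.14365038  0.03371837] [3.09962815 0.01447902 1.70516867] [ 0.4347975  -0.19774678 -0.25288097] [-0.04583392 -0.12006771  1.55216867]
```

Call:
{"fn": "servo_tool", "kwargs": {"targets": "10 -8 0 -0.02;15 0 0 0;15 0 0 0;15 0 0 0;8 0 0 0;8 0 0 0;8 0 0 0;8 0 0 0;8 0 0 0;8 0 0 0;8 0 0 0;8 0 0 0"}}

```text
time: 12.1
tool_pos: [0.6043, -0.0222, 0.0361]
tool_rot: [3.093, 0.022, 1.725]
contact_force: [-0.2, -5.2, 3.3]
opening: 0.0321
```

```bash
python3 - <<'E'
from m import *
p=cams.read_camera("top");im=p["color"][90:310,70:450,::-1]
cv2.imwrite('pics/t4.png',cv2.resize(im,None,fx=2.1,fy=2.1,interpolation=cv2.INTER_CUBIC))
s=telemetry.observe();print(s["tool_pos"],s["tool_rot"],s["contact_force"],inrail([*s["tool_pos"][:2],s["tool_rot"][2]]))
E
```

```text
[ 0.60410447 -0.02106173  0.03596863] [3.09330613 0.02080684 1.72546876] [-1.22595555 -1.63240412  2.55290832] [-0.05274424  0.00503551  1.57246876]
```

View pics/t4.png

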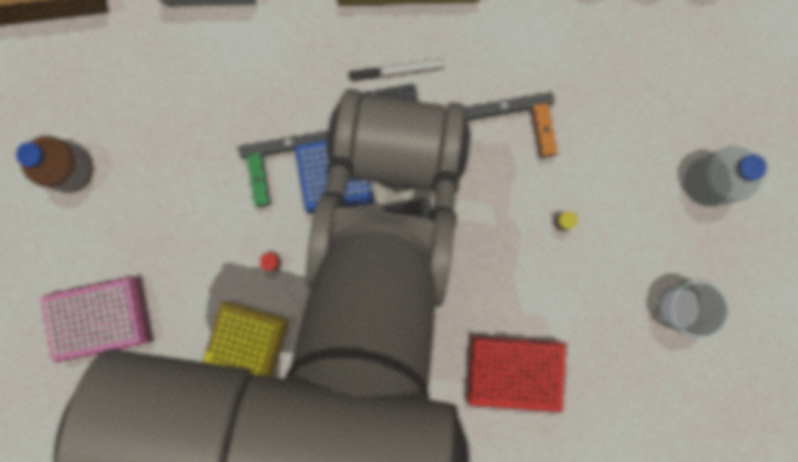

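Call:
{"fn": "servo_tool", "kwargs": {"targets": "8 0 1 0;8 0 1 0;8 0 1 0;8 0 1 0;6 0 0 0"}}

```text
time: 12.78
tool_pos: [0.5993, 0.0186, 0.0315]
tool_rot: [3.091, 0.021, 1.725]
contact_force: [0.6, -3.7, 2.9]
opening: 0.0323
```

Call:
{"fn": "servo_tool", "kwargs": {"targets": "4 0 0 0;4 0 0 0;3 0 0 0"}}

```text
time: 13.15
tool_pos: [0.5981, 0.0242, 0.0317]
tool_rot: [3.091, 0.03, 1.726]
contact_force: [1.0, -18.8, 1.8]
opening: 0.0322
```

Call:
{"fn": "servo_tool", "kwargs": {"targets": "-6 0 0 0;-25 0 0 0;-30 0 -20 0;-10 -15 -40 0;0 -40 -40 0;0 -40 0 0.18;-30 -30 0 0.18;-30 0 0 0.18;0 0 0 0.18;0 0 0 0.18;0 0 0 0.18;0 0 0 0.18;0 0 0 0.18", "hand": 0.6}}

```text
time: 14.78
tool_pos: [0.4644, -0.1124, 0.1256]
tool_rot: [3.126, -0.039, 0.241]
contact_force: [-0.3, 0.3, 0.1]
opening: 0.0551
```

```bash
python3 - <<'E'
from m import *
p=cams.read_camera("top");im=p["color"][100:260,170:370,::-1]
cv2.imwrite('pics/t5.png',cv2.resize(im,None,fx=3.7,fy=3.7,interpolation=cv2.INTER_CUBIC))
s=telemetry.observe();print(s["tool_pos"],s["tool_rot"],s["contact_force"],inrail([*s["tool_pos"][:2],s["tool_rot"][2]]))
u=proj(p,[.593,.1,.03]);r=rack(p,*u,[.593,.1,.15]);print(r,inrail(r[0]))
g=fill(keep(hue(p,"green"),194,177,30));r=fit(p,g,[.6,.17,.15],lambda x:box(*x,.07,.02,0,.034));print(r,inrail(r[0]))
E
```

```text
[ 0.46436565 -0.11231214  0.12557134] [ 3.1264447  -0.03913037  0.2339626 ] [ 0.430795    0.74403013 -0.13235206] [-0.20475758 -0.06385222  0.0809626 ]
(array([0.59583111, 0.10155105, 0.11168435]), np.float64(152.228515625), np.float32(1372.0)) [-0.04223431  0.12747686 -0.04131565]
(array([0.59828523, 0.17389081, 0.19604295]), np.float64(77.18408203125), np.float32(130.0)) [-0.028784    0.19859755  0.04304295]
```

View pics/t5.png

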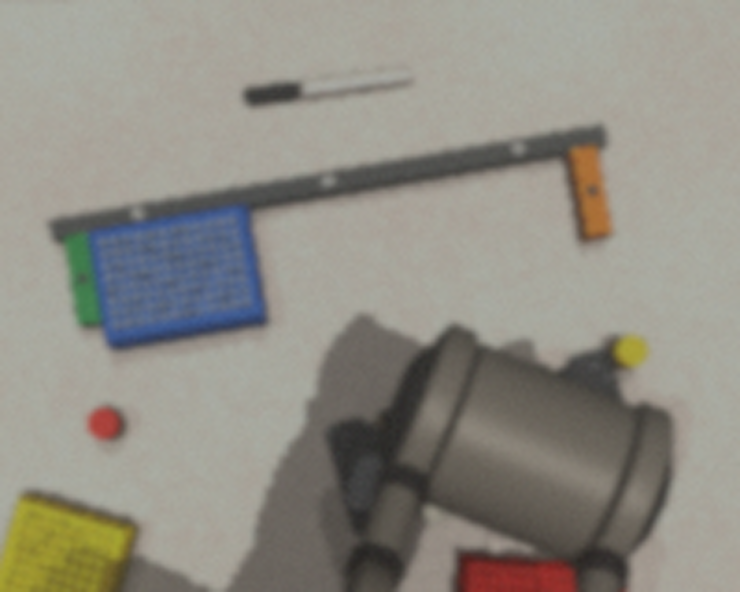

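Call:
{"fn": "servo_tool", "kwargs": {"targets": "0 0 0 0.08;0 -40 0 0;0 -40 0 0;20 -40 0 0;20 -40 0 0;20 -15 0 0;10 0 0 0;0 0 0 0"}}

```text
time: 15.82
tool_pos: [0.5043, 0.0804, 0.1243]
tool_rot: [3.136, -0.035, 0.172]
contact_force: [0.2, -0.1, -0.5]
opening: 0.0551
```

```bash
python3 - <<'E'
from m import *
s=telemetry.observe();print(s["tool_pos"],s["tool_rot"],s["contact_force"],inrail([*s["tool_pos"][:2],s["tool_rot"][2]]))
E
```

```text
[0.50430867 0.08038719 0.12432042] [ 3.13580517 -0.03476229  0.17245662] [ 0.16873122 -0.08427232 -0.52719446] [-0.13591306  0.12050859  0.01945662]
```

Call:
{"fn": "servo_tool", "kwargs": {"targets": "0 4 30 0.02;0 0 40 0;0 0 18 0;0 0 5 0;0 0 0 0"}}

```text
time: 16.45
tool_pos: [0.5064, 0.0719, 0.0295]
tool_rot: [3.137, -0.033, 0.15]
contact_force: [0.2, 0.2, 0.1]
opening: 0.0551
```

Call:
{"fn": "servo_tool", "kwargs": {"targets": "8 0 0 0;8 0 0 0;6 0 0 0;4 0 0 0"}}

```text
time: 16.95
tool_pos: [0.5355, 0.0758, 0.0331]
tool_rot: [3.136, -0.038, 0.15]
contact_force: [-0.3, -0.4, -0.2]
opening: 0.0549
```

Call:
{"fn": "servo_tool", "kwargs": {"targets": "3 0 0 0;3 0 0 0;3 0 0 0;3 0 0 0"}}

```text
time: 17.45
tool_pos: [0.5409, 0.0771, 0.0323]
tool_rot: [3.137, -0.021, 0.151]
contact_force: [-8.1, -2.9, 6.0]
opening: 0.0553
```

Call:
{"fn": "servo_tool", "kwargs": {"targets": "4 0 0 0;5 0 0 0"}}

```text
time: 17.7
tool_pos: [0.541, 0.0775, 0.0312]
tool_rot: [3.138, -0.001, 0.152]
contact_force: [-17.7, -4.9, 12.9]
opening: 0.0552
```

Call:
{"fn": "servo_tool", "kwargs": {"targets": "-6 0 0 0;-20 0 0 0;-15 0 -10 0;0 0 -40 0;0 0 -40 0;0 0 -20 0;0 40 0 0;0 40 0 0;0 40 0 0;0 40 0 0;-20 40 0 0;-20 0 0 0"}}

```text
time: 19.2
tool_pos: [0.4914, -0.1384, 0.1529]
tool_rot: [3.133, -0.015, 0.155]
contact_force: [-0.1, 0.5, -0.3]
opening: 0.055
```

```bash
python3 - <<'E'
from m import *
p=cams.read_camera("top");im=p["color"][130:220,170:290,::-1]
cv2.imwrite('pics/t6.png',cv2.resize(im,None,fx=6,fy=6,interpolation=cv2.INTER_CUBIC))
q=cams.read_camera("scene");im=q["color"][150:260,200:350,::-1]
cv2.imwrite('pics/s6.png',cv2.resize(im,None,fx=5,fy=5,interpolation=cv2.INTER_CUBIC))
print(telemetry.observe()["tool_pos"])
u=proj(p,[.593,.1,.03])
for h in (.044,.05):
    r=rack(p,*u,[.593,.1,.15],h);print(r,inrail(r[0]))
a=hue(p,"blue"); m=fill(keep(a,*u,50)); c=max(cv2.findContours(m.astype(np.uint8),0,1)[0],key=cv2.contourArea)
print(cv2.minAreaRect(c))
for n in["red_vial","yellow_vial","marker","pink_rack"]:
    for r in cams.cut_out(p,n)[:2]: print(n,r["score"],r["extent"])
E
```

```text
[ 0.4900179  -0.13648997  0.15287148]
(array([0.59577941, 0.10051605, 0.14919037]), np.float64(119.117431640625), np.float32(1375.0)) [-0.04244314  0.12646183 -0.00380963]
(array([0.59583111, 0.10155105, 0.11168435]), np.float64(149.072265625), np.float32(1375.0)) [-0.04223431  0.12747686 -0.04131565]
((217.14865112304688, 173.89187622070312), (32.05780029296875, 43.072532653808594), 80.53767395019531)
red_vial 0.45 [401.1, 237.4, 34.8, 30.3]
red_vial 0.39 [198.4, 214.3, 11.1, 10.7]
yellow_vial 0.31 [259.6, 122.3, 46.4, 8.7]
yellow_vial 0.24 [330.6, 151.4, 14.7, 25.6]
marker 0.68 [259.6, 123.0, 42.1, 12.7]
pink_rack 0.83 [117.8, 242.6, 51.6, 40.8]
```

View pics/t6.png

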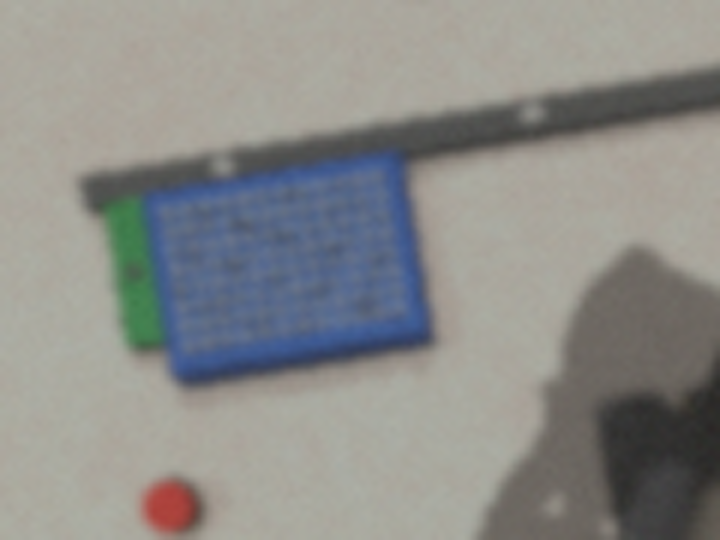

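View pics/s6.png

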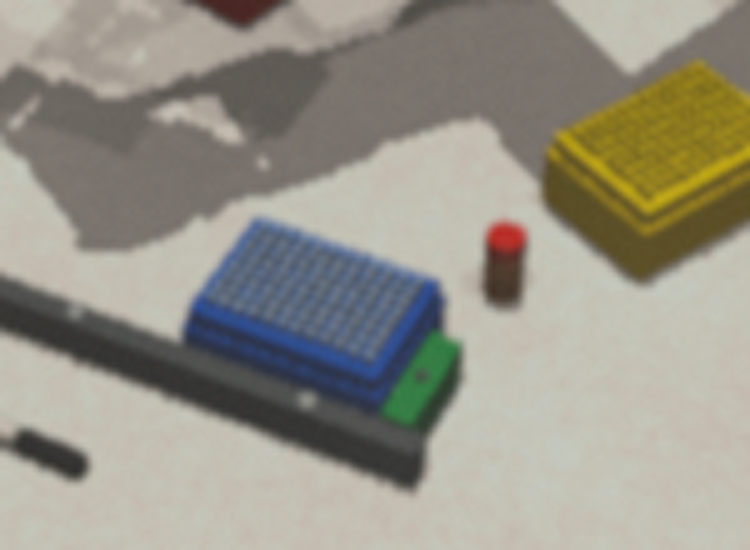

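```bash
python3 -c "
from h import *
print(telemetry.observe()['contact_force']); print(robot.hand_in())"
```

```text
[-0.20498926  0.45897902 -0.55149434]
the job is handed in; nothing more can be done
None
```

I pushed the blue rack against the rail, slid it along the rail to the green stop, pressed it once more against the rail, and handed the job in at about 19 s. The hand-in gave no verdict. I backed the gripper away and raised it before handing in.

**Contact:** The force rose to 15–20 N at the rail and about 19 N at the stop. At the rail the tool stopped at the same place on both pushes, within about 1 mm.

**Final position:** A fit to the last top picture put the rack at x ≈ -42 mm and y ≈ 126.5 mm in the rail frame, about 0.004 rad from parallel. The ideal is -46 mm and 127 mm. The last top and scene pictures show no gap at the rail or the stop.

**Bystanders:** In the last top picture the red vial, marker and pink rack were within about 1 pixel (roughly 3 mm) of where they started. I did not re-measure the beaker or the bottles, and the detector did not find the yellow vial again. No push came near any of these.

**Checks that disagreed:**
- Fitting the rack with a 50 mm height instead of 44 mm gave -0.04 rad. That figure did not change after the last push, and the edges in the picture look parallel, so I trusted the 44 mm fit.
- Scene-camera fits of the rack and green stop at the start were poor, so I did not use them.
- Scene-camera and top-camera fits of the rail origin differed by 4–6 mm.

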